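# Reunite the donated coffee cups with their saucers

### The arm

A 6-joint arm with a two-finger parallel gripper is mounted at the origin on the work surface. World frame = base frame: x ahead of the robot, y to its left, z up, the work surface at z = 0. Lengths are in m, angles in rad, forces in N, time in s.
With the tool pointing down it reaches from about 0.3 to 0.775 m from the base axis. Payload 14.6 kg.
Tool frame: the origin (TCP) lies midway between the tips of the shut fingers; the grasp point (between the pads) lies 19 mm behind it; z points along the fingers, y is the direction in which the jaws open and shut (so a half turn about z gives the same grasp; the last joint's range is limited). The gripper opens to 94 mm and grips with 3 to 60 N. Pads are 16 mm wide; open, the fingers measure 119 mm over their backs; the gripper's body (75 mm by 177 mm) begins 78 mm behind the grasp point.
Start: joints at [-1.359, 0.3, 1.521, -0, 1.321, -0.067], TCP at [0.151, -0.529, 0.205] pointing down, gripper open.
Joint ranges: [-3.03, 3.03], [-0.79, 2.21], [0.23, 2.52], [-1.04, 4.18], [0, 3.07], [-2.55, 2.55]. Speed limits (rad/s): [2.22, 2.22, 2.57, 3.14, 3.14, 3.14].

### API

Orientations are given as [roll, pitch, yaw] about the fixed x, y, z axes, in that order (R = Rz(yaw) Ry(pitch) Rx(roll)).
In Python, from station import readout, imaging, job gives the robot as it stands.
- The arm moves only by the tool arm_command, never from a script. Its argument "increments" is a list of rows, each an object with "gripper": the opening, from 0 (shut) to 1 (fully open); "slide": the shift along the world's x, y, z in m, a list of three; "yaw": the turn about the world's z in rad. A call has 1 to 8 rows; each row is the pose to reach, as a shift and turn from the pose commanded when the call began; what a row does not reach only later rows make up. A row lasts 1/8 s, in which the tool goes at most 62.5 mm and 10.7 degrees, less where a joint would pass 70% of its speed; a pose out of reach is approached as far as the arm can. A call with a gripper value outside its range is refused whole. The fingers move at their own pace and stop on an object; "grip_force" is the grip in N (left out, the last holds). Time passes only in rows, so rows that repeat a pose let the fingers close. It gives the time, the measured TCP pose, the force and the opening at its end, in the units of the state.
- readout.get_obs(): the state, without advancing time (a new reading comes with each control period).
- imaging.camera(name): name is "side" or "top" or "wrist"; returns a dict with "color" (384x512x3 uint8, red, green, blue), "mtx" (3x3 intrinsics, pixels), "rvec" (rotation vector, rad) and "tvec" (3), from world to camera coordinates, as OpenCV has them. Camera axes: x right, y down, z forward; pixel columns grow to the right and rows downward; lengths in m; the calibration is good to about 2 mm. A picture is of the moment at which its call begins. There is no depth.
- job.hand_in(): hands the job in, once; it reports no verdict.
The state is a dict: "time_s": time; "qpos": joint angles; "joint_vel": joint speeds; "tau": joint torques, N m; "ee_pos": TCP position; "eef_rot": TCP orientation; "force": force on the tool from outside, world axes, zero at the start; "moment": the same for the moment, N m; "grip_width": finger opening in m.
Only numpy, scipy, OpenCV 4.12 (cv2) and the standard library are available. Lean on these libraries where they do the work, as an engineer would, in place of code of your own. Each camera call takes 0.05 s, during which the arm holds its last target. There are 200 camera calls.

### The job

Four donated coffee cups have been parted from their saucers; make the sets complete again for sale by standing each cup upright in the middle of the saucer of its own colour (blue, yellow, green, and white with a red rim), with the saucers still lying flat on the table. Set the cups down gently without dropping any, and leave the milk jug and the sugar bowl standing where they are.

Things in the scene. Friction and masses are not known exactly. Their poses are not given: they have to be found in the camera images.
- cup_blue_mid (a point): Small ceramic coffee cup, cobalt blue, straight-sided: 58 mm high, 62 mm across the body and the open mouth, foot 40 mm across, wall about 3 mm, 0.11 kg, loose, standing upright on the table. One handle sticks out along the cup's own +y, to 53 mm from the axis, so the sides at its own +x and -x are free to grip. This point is on the axis, half-way up (29 mm above the foot); z is up along the axis.
- cup_yellow_mid (a point): Small ceramic coffee cup, mustard yellow, slightly flared: 58 mm high, 63 mm across the body and the open mouth, foot 40 mm across, wall about 3 mm, 0.11 kg, loose, standing upright on the table. One handle sticks out along the cup's own +y, to 53 mm from the axis, so the sides at its own +x and -x are free to grip. This point is on the axis, half-way up (29 mm above the foot); z is up along the axis.
- cup_green_mid (a point): Small ceramic coffee cup, dark green, straight above a rounded belly: 58 mm high, 62 mm across the body and the open mouth, foot 40 mm across, wall about 3 mm, 0.11 kg, loose, standing upright on the table. One handle sticks out along the cup's own +y, to 53 mm from the axis, so the sides at its own +x and -x are free to grip. This point is on the axis, half-way up (29 mm above the foot); z is up along the axis.
- cup_white_mid (a point): Small ceramic coffee cup, white with a red band round the rim, straight above a rounded belly, red handle: 58 mm high, 62 mm across the body and the open mouth, foot 40 mm across, wall about 3 mm, 0.11 kg, loose, standing upright on the table. One handle sticks out along the cup's own +y, to 53 mm from the axis, so the sides at its own +x and -x are free to grip. This point is on the axis, half-way up (29 mm above the foot); z is up along the axis.
- saucer_blue: Ceramic saucer of the same set, cobalt blue: 117 mm across, 16 mm high at the rim, 0.17 kg, loose, lying on the table. Its flat round well in the middle is 63 mm across and its floor is 5 mm above the table. Origin: centre of the underside; z up.
- saucer_yellow: Ceramic saucer of the same set, mustard yellow: 117 mm across, 16 mm high at the rim, 0.17 kg, loose, lying on the table. Its flat round well in the middle is 63 mm across and its floor is 5 mm above the table. Origin: centre of the underside; z up.
- saucer_green: Ceramic saucer of the same set, dark green: 117 mm across, 16 mm high at the rim, 0.17 kg, loose, lying on the table. Its flat round well in the middle is 63 mm across and its floor is 5 mm above the table. Origin: centre of the underside; z up.
- saucer_white: Ceramic saucer of the same set, white with a red band round the rim: 117 mm across, 16 mm high at the rim, 0.17 kg, loose, lying on the table. Its flat round well in the middle is 63 mm across and its floor is 5 mm above the table. Origin: centre of the underside; z up.
- milk_jug_mid (a point): Stainless steel milk jug, a bystander: 66 mm high, 68 mm across the belly, handle along its own +y to 53 mm from the axis, loose. This point is on the axis, half-way up (33 mm).
- sugar_bowl_mid (a point): Brown terracotta sugar bowl with its lid and knob, a bystander: 69 mm high, 84 mm across, loose. This point is on the axis, half-way up (35 mm).

How it is judged:
At the end, for the whole second after the job is handed in: Each cup stands upright (within 0.1 rad) and at rest in the well of the saucer of its own colour, its axis within 15 mm of the saucer's centre; every saucer lies flat on the table; milk jug and sugar bowl stand upright (horizontal distance between cup_blue_mid and saucer_blue below 0.015 m and z of cup_blue_mid in the frame of saucer_blue between 0.029 and 0.039 m and angle between each of cup_blue_mid, saucer_blue, cup_yellow_mid, saucer_yellow, cup_green_mid, saucer_green, cup_white_mid, saucer_white's own z axis and vertical below 0.1 rad and height (world z) of each of saucer_blue, saucer_yellow, saucer_green, saucer_white below 0.008 m and linear speed of each of cup_blue, saucer_blue, cup_yellow, saucer_yellow, cup_green, saucer_green, cup_white, saucer_white below 0.01 m/s and horizontal distance between cup_yellow_mid and saucer_yellow below 0.015 m and z of cup_yellow_mid in the frame of saucer_yellow between 0.029 and 0.039 m and horizontal distance between cup_green_mid and saucer_green below 0.015 m and z of cup_green_mid in the frame of saucer_green between 0.029 and 0.039 m and horizontal distance between cup_white_mid and saucer_white below 0.015 m and z of cup_white_mid in the frame of saucer_white between 0.029 and 0.039 m and angle between each of milk_jug_mid, sugar_bowl_mid's own z axis and vertical below 0.2 rad); the robot touches nothing.
It fails at once if a cup is dropped or knocked flying (it moves faster than 0.65 m/s while no finger touches it, as after a fall of about 2 cm) ((contact force between the fingers and cup_blue below 0.02 N and linear speed of cup_blue above 0.65 m/s) or (contact force between the fingers and cup_yellow below 0.02 N and linear speed of cup_yellow above 0.65 m/s) or (contact force between the fingers and cup_green below 0.02 N and linear speed of cup_green above 0.65 m/s) or (contact force between the fingers and cup_white below 0.02 N and linear speed of cup_white above 0.65 m/s)).
It fails at once if the milk jug is pushed more than 3 cm from its place (distance of milk_jug_mid from where it was at the start of the episode above 0.03 m).
It fails at once if the sugar bowl is pushed more than 3 cm from its place (distance of sugar_bowl_mid from where it was at the start of the episode above 0.03 m).
It also fails if it takes over 102 s, if anything falls off the work surface, if the arm or the gripper's body presses on something with over 40 N, if the wrist force passes 120 N, or if a joint passes its speed limit or range.

## Working session

There is one attempt and no reset: what is moved stays moved. The work goes in short steps, Python scripts to look and compute and a tool call to move; the robot and the scene stay as the last step left them, time stands still between calls to the robot, and variables do not carry over. Pictures are saved under pics/ and viewed, about 12 in all and at most 16, crops included, and the job is handed in when it is done.

Besides the shell and the picture viewer there is one more tool, called after ">>>" as name(argument=value, ...) on one line, values as JSON. arm_command: Moves the arm, as the interface text tells. Its arguments: {"type":"object","properties":{"increments":{"type":"array","items":{"type":"object","properties":{"gripper":{"type":"number"},"slide":{"type":"array","items":{"type":"number"}},"yaw":{"type":"number"}}}},"grip_force":{"type":"number"}},"required":["increments"]}

```bash
mkdir -p pics; ls; python3 - <<'E'
from station import readout, imaging
import cv2,numpy as np,pickle
print(readout.get_obs())
d={}
for n in ("top","side"):
    c=imaging.camera(n); d[n]=c
    cv2.imwrite(f"pics/{n}0.png",cv2.resize(c["color"][...,::-1],None,fx=1.5,fy=1.5))
    R=cv2.Rodrigues(c["rvec"])[0]; print(n,c["mtx"].tolist(),-R.T@np.ravel(c["tvec"]),R.round(3).tolist())
pickle.dump(d,open("d0.pkl","wb"))
E
```

```text
pics
{'time_s': 0.0, 'qpos': array([-1.35862064e+00,  3.00467853e-01,  1.52161807e+00, -2.47496325e-05,
        1.32069866e+00, -6.66228406e-02]), 'joint_vel': array([-0.00173061,  0.00051156, -0.00070514,  0.00133561,  0.00029207,
        0.00064197]), 'tau': array([-1.36297320e-03, -5.31805944e+01, -3.52735555e+01,  7.07765669e-02,
        2.44184292e-02, -9.08290872e-05]), 'ee_pos': array([ 0.15128044, -0.52849568,  0.20487247]), 'eef_rot': array([-3.14040177e+00, -5.54317142e-05,  2.78804637e-01]), 'force': array([ 0.50727489,  0.50063776, -0.62800221]), 'moment': array([ 0.0229639 , -0.01323711, -0.02128637]), 'grip_width': 0.0936734214551149}
top [[433.0630636179052, 0.0, 257.9062982943963], [0.0, 433.0630636179052, 189.66320281679026], [0.0, 0.0, 1.0]] [0.42933269 0.01165966 1.31156927] [[0.006, -1.0, -0.006], [-0.997, -0.006, -0.074], [0.074, 0.006, -0.997]]
side [[398.7311432019706, 0.0, 254.63347668510127], [0.0, 398.7311432019706, 192.3581503545034], [0.0, 0.0, 1.0]] [0.24497698 0.88809194 0.59681251] [[-0.963, -0.268, -0.008], [-0.124, 0.473, -0.872], [0.238, -0.839, -0.489]]
```

View pics/top0.png

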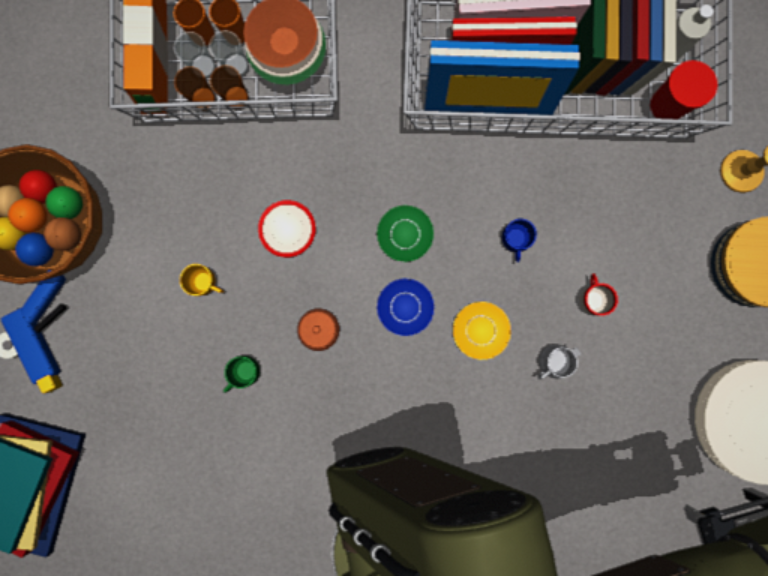

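View pics/side0.png

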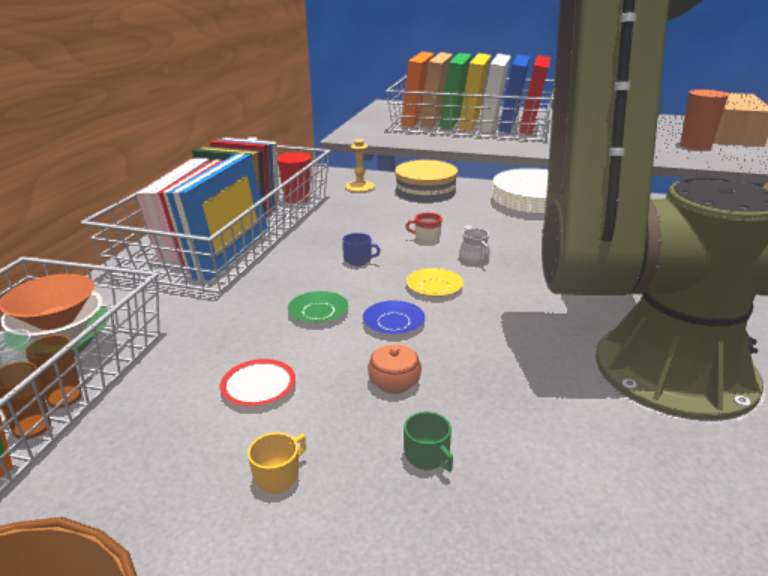

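Top view: x grows upwards and y to the left. All eight pieces, the jug (562,362) and the bowl (317,330) are clearly separate. Next I measure the positions.

```bash
cat > h.py <<'E'
import cv2,numpy as np
def ray(c,uv,z):
    uv=np.atleast_2d(np.float64(uv)); R=cv2.Rodrigues(c["rvec"])[0]; C=-R.T@np.ravel(c["tvec"])
    d=np.c_[uv,np.ones(len(uv))]@np.linalg.inv(c["mtx"]).T@R
    return (C+d*((z-C[2])/d[:,2])[:,None])[:,:2]
# approximate (full-res) px windows; boxes are centre, half-size
def mask(c,p,h):
    im=c["color"]; x,y=p; s=np.zeros(im.shape[:2],np.uint8)
    lab=cv2.cvtColor(im,cv2.COLOR_RGB2LAB).astype(float)
    w=lab[y-h:y+h+1,x-h:x+h+1]
    bg=np.median(np.r_[w[0],w[-1],w[:,0],w[:,-1]],axis=0)
    dL=w[...,0]-bg[0]; dC=np.hypot(*np.moveaxis(w[...,1:]-bg[1:],2,0))
    s[y-h:y+h+1,x-h:x+h+1]=((dC>22)|(dL>45))*255
    n,l,st,_=cv2.connectedComponentsWithStats(s)
    m=(l==1+np.argmax(st[1:,4])).astype(np.uint8)
    cs,_=cv2.findContours(m,cv2.RETR_EXTERNAL,cv2.CHAIN_APPROX_NONE)
    return cv2.drawContours(np.zeros_like(m),cs,-1,1,-1)
def disc(c,p,h,z,handle=False):
    m=mask(c,p,h)
    k=cv2.getStructuringElement(cv2.MORPH_ELLIPSE,(11,11))
    o=cv2.morphologyEx(m,cv2.MORPH_OPEN,k)
    pts=cv2.findContours(o,cv2.RETR_EXTERNAL,cv2.CHAIN_APPROX_NONE)[0][0][:,0]
    P=ray(c,pts,z); e=cv2.fitEllipse(P.astype(np.float32)); mc,mr=cv2.minEnclosingCircle(P.astype(np.float32))
    r=[np.round(e[0],4),np.round(e[1],4),np.round(mc,4),round(2*mr,4)]
    if handle:
        yx=np.argwhere(m); H=ray(c,yx[:,::-1],0.03); q=ray(c,[np.argwhere(o)[:,::-1].mean(0)],0.03)[0]
        d=H-q; f=d[np.hypot(*d.T)>0.04]; g=f.mean(0) if len(f) else d[np.argmax(np.hypot(*d.T))]
        r+=["phi",round(float(np.arctan2(g[1],g[0])),3),len(f)]
    return r
E
python3 - <<'E'
import pickle; from h import *
d=pickle.load(open("d0.pkl","rb")); c=d["top"]
for n,p,z,hd in [("cb",(519,237),.058,1),("cy",(200,281),.058,1),("cg",(241,371),.058,1),("cw",(600,297),.058,1),
 ("sb",(405,307),.016,0),("sy",(482,330),.016,0),("sg",(405,233),.016,0),("sw",(287,229),.016,0),("jug",(560,362),.066,1),("bowl",(318,330),.04,0)]:
    print(n,*disc(c,(round(p[0]/1.5),round(p[1]/1.5)),20 if n[0]=='c' or n=="jug" else 24,z,hd))
E
```

```text
cb [ 0.622  -0.2385] [0.0598 0.063 ] [ 0.622  -0.2388] 0.0651 phi 3.033 13
cy [0.5302 0.39  ] [0.06   0.0659] [0.5302 0.3899] 0.0675 phi -1.997 17
cg [0.3525 0.3004] [0.0583 0.06  ] [0.3527 0.3   ] 0.0626 phi 2.437 7
cw [ 0.4969 -0.3927] [0.0617 0.0628] [ 0.4973 -0.3928] 0.0652 phi 0.295 17
sb [ 0.4815 -0.0162] [0.1117 0.1126] [ 0.4819 -0.0163] 0.1153
sy [ 0.4357 -0.1686] [0.1137 0.1148] [ 0.4358 -0.1685] 0.1178
sg [ 0.6301 -0.0155] [0.1103 0.1119] [ 0.6299 -0.0153] 0.1147
sw [0.6384 0.2235] [0.1147 0.1152] [0.638  0.2234] 0.1181Traceback (most recent call last):
  File "<stdin>", line 5, in <module>
  File "h.py", line 22, in disc
    pts=cv2.findContours(o,cv2.RETR_EXTERNAL,cv2.CHAIN_APPROX_NONE)[0][0][:,0]
        ~~~~~~~~~~~~~~~~~~~~~~~~~~~~~~~~~~~~~~~~~~~~~~~~~~~~~~~~~~~~~~^^^
IndexError: tuple index out of range
```

>>> arm_command(increments=[{"slide": [0.046,0.018,0],"yaw": 0,"gripper": 1},{"slide": [0.092,0.036,0],"yaw": 0,"gripper": 1},{"slide": [0.138,0.054,0],"yaw": 0,"gripper": 1},{"slide": [0.184,0.072,0],"yaw": 0.02,"gripper": 1},{"slide": [0.23,0.09,-0.02],"yaw": 0.02,"gripper": 1},{"slide": [0.276,0.108,-0.04],"yaw": 0.02,"gripper": 1},{"slide": [0.322,0.126,-0.07],"yaw": 0.02,"gripper": 1},{"slide": [0.346,0.136,-0.09],"yaw": 0.02,"gripper": 1}], grip_force=15)

```text
time_s: 1.1
ee_pos: [0.4989, -0.3911, 0.1134]
eef_rot: [-3.14, 0.001, 0.3]
force: [-0.2, 0.5, -0.4]
grip_width: 0.0937
```

>>> arm_command(increments=[{"slide": [0,0,0],"gripper": 1},{"slide": [0,0,-0.03],"gripper": 1},{"slide": [0,0,-0.06],"gripper": 1},{"slide": [0,0,-0.08],"gripper": 1},{"slide": [0,0,-0.09],"gripper": 1},{"slide": [0,0,-0.09],"gripper": 1},{"slide": [0,0,-0.09],"gripper": 0.6},{"slide": [0,0,-0.09],"gripper": 0.5}])

```text
invalid input
```

```bash
cat > snap.py <<'E'
import sys,cv2
from station import imaging,readout
n,o=sys.argv[1:3]; c=imaging.camera(n)
cv2.imwrite(f"pics/{o}.png",c["color"][...,::-1]); s=readout.get_obs(); print(s["ee_pos"],s["eef_rot"],s["grip_width"],s["force"])
E
python3 snap.py wrist w1
```

```text
[ 0.49982443 -0.38949665  0.11084731] [-3.13717541e+00  2.04337063e-03  3.01535998e-01] 0.0939700528724824 [ 2.09605564  1.23160108 -2.91594182]
```

View pics/w1.png

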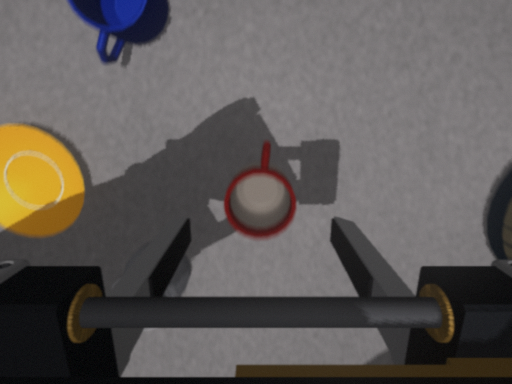

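Wrist view: the white cup (260,203) is centred between the fingers with its handle straight up, so the grasp is well aligned. That call was refused, probably because the rows had no yaw, so I'll add it.

>>> arm_command(increments=[{"slide": [0,0,0],"yaw": 0,"gripper": 1},{"slide": [0,0,-0.03],"yaw": 0,"gripper": 1},{"slide": [0,0,-0.06],"yaw": 0,"gripper": 1},{"slide": [0,0,-0.08],"yaw": 0,"gripper": 1},{"slide": [0,0,-0.09],"yaw": 0,"gripper": 1},{"slide": [0,0,-0.09],"yaw": 0,"gripper": 1},{"slide": [0,0,-0.09],"yaw": 0,"gripper": 1},{"slide": [0,0,-0.09],"yaw": 0,"gripper": 1}], grip_force=15)

```text
time_s: 2.15
ee_pos: [0.4977, -0.393, 0.0263]
eef_rot: [3.14, -0.001, 0.299]
force: [0.2, 0.6, 0.4]
grip_width: 0.0938
```

>>> arm_command(increments=[{"slide": [0,0,0],"yaw": 0,"gripper": 0.5},{"slide": [0,0,0],"yaw": 0,"gripper": 0.5},{"slide": [0,0,0],"yaw": 0,"gripper": 0.5},{"slide": [0,0,0],"yaw": 0,"gripper": 0.5},{"slide": [0,0,0],"yaw": 0,"gripper": 0.5},{"slide": [0,0,0],"yaw": 0,"gripper": 0.5}], grip_force=15)

```text
time_s: 2.9
ee_pos: [0.4973, -0.3927, 0.0254]
eef_rot: [-3.141, 0.0, 0.299]
force: [0.3, 2.6, 1.8]
grip_width: 0.0615
```

>>> arm_command(increments=[{"slide": [0,0,0.03],"yaw": 0,"gripper": 0.5},{"slide": [0,0,0.07],"yaw": 0,"gripper": 0.5},{"slide": [0.002,0.01,0.1],"yaw": 0,"gripper": 0.5},{"slide": [0.01,0.04,0.11],"yaw": 0,"gripper": 0.5},{"slide": [0.02,0.085,0.11],"yaw": 0,"gripper": 0.5},{"slide": [0.031,0.135,0.11],"yaw": 0,"gripper": 0.5},{"slide": [0.042,0.185,0.11],"yaw": 0,"gripper": 0.5},{"slide": [0.054,0.235,0.11],"yaw": 0,"gripper": 0.5}])

```text
time_s: 3.9
ee_pos: [0.5515, -0.1562, 0.1354]
eef_rot: [3.141, -0.0, 0.299]
force: [1.0, 0.4, -0.8]
grip_width: 0.0614
```

>>> arm_command(increments=[{"slide": [0.012,0.05,0],"yaw": 0,"gripper": 0.5},{"slide": [0.024,0.1,0],"yaw": 0,"gripper": 0.5},{"slide": [0.036,0.15,0],"yaw": 0,"gripper": 0.5},{"slide": [0.047,0.2,0],"yaw": 0,"gripper": 0.5},{"slide": [0.058,0.25,0],"yaw": 0,"gripper": 0.5},{"slide": [0.069,0.3,0],"yaw": 0,"gripper": 0.5},{"slide": [0.08,0.345,-0.01],"yaw": 0,"gripper": 0.5},{"slide": [0.087,0.381,-0.03],"yaw": 0,"gripper": 0.5}])

```text
time_s: 4.9
ee_pos: [0.6389, 0.2252, 0.1055]
eef_rot: [3.142, -0.002, 0.3]
force: [-0.0, -0.5, -1.1]
grip_width: 0.0615
```

>>> arm_command(increments=[{"slide": [0,-0.001,-0.02],"yaw": 0,"gripper": 0.5},{"slide": [0,-0.001,-0.04],"yaw": 0,"gripper": 0.5},{"slide": [0,-0.001,-0.055],"yaw": 0,"gripper": 0.5},{"slide": [0,-0.001,-0.065],"yaw": 0,"gripper": 0.5},{"slide": [0,-0.001,-0.07],"yaw": 0,"gripper": 0.5},{"slide": [0,-0.001,-0.073],"yaw": 0,"gripper": 0.5},{"slide": [0,-0.001,-0.074],"yaw": 0,"gripper": 0.5},{"slide": [0,-0.001,-0.074],"yaw": 0,"gripper": 0.5}])

```text
time_s: 5.9
ee_pos: [0.6385, 0.2223, 0.0318]
eef_rot: [-3.142, -0.0, 0.299]
force: [0.4, -0.5, -1.6]
grip_width: 0.0615
```

```bash
python3 snap.py side s1
```

```text
[0.63848835 0.2222973  0.0317697 ] [-3.14158376e+00 -4.63807252e-04  2.98815220e-01] 0.0614934628251493 [-0.07317387  0.58031663 -1.1813362 ]
```

View pics/s1.png

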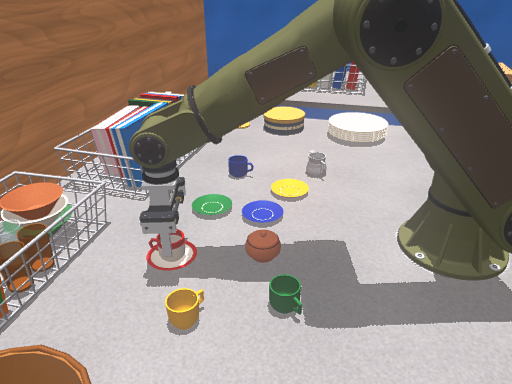

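The white cup is just above the middle of its saucer (172,254). The force still shows its full weight, so it isn't down yet. I'll lower it a little further and let go.

>>> arm_command(increments=[{"slide": [0,0.001,-0.001],"yaw": 0,"gripper": 0.5},{"slide": [0,0.001,-0.0015],"yaw": 0,"gripper": 0.5},{"slide": [0,0.001,-0.002],"yaw": 0,"gripper": 0.5},{"slide": [0,0.001,-0.002],"yaw": 0,"gripper": 0.5}])

```text
time_s: 6.45
ee_pos: [0.6386, 0.2235, 0.0304]
eef_rot: [-3.141, -0.001, 0.299]
force: [-3.0, -0.5, 7.1]
grip_width: 0.0614
```

>>> arm_command(increments=[{"slide": [0,0,0],"yaw": 0,"gripper": 0.7},{"slide": [0,0,0],"yaw": 0,"gripper": 0.85},{"slide": [0,0,0],"yaw": 0,"gripper": 1},{"slide": [0,0,0],"yaw": 0,"gripper": 1},{"slide": [0,0,0.02],"yaw": 0,"gripper": 1},{"slide": [0,0,0.05],"yaw": 0,"gripper": 1},{"slide": [0,0,0.08],"yaw": 0,"gripper": 1},{"slide": [0,0,0.1],"yaw": 0,"gripper": 1}])

```text
time_s: 7.45
ee_pos: [0.6388, 0.2234, 0.1324]
eef_rot: [3.142, -0.003, 0.299]
force: [-0.8, -0.0, -0.8]
grip_width: 0.0939
```

>>> arm_command(increments=[{"slide": [-0.022,0.033,0],"yaw": 0.14,"gripper": 1},{"slide": [-0.044,0.067,0],"yaw": 0.28,"gripper": 1},{"slide": [-0.065,0.1,0],"yaw": 0.42,"gripper": 1},{"slide": [-0.087,0.134,0],"yaw": 0.56,"gripper": 1},{"slide": [-0.109,0.167,0],"yaw": 0.7,"gripper": 1},{"slide": [-0.109,0.167,0],"yaw": 0.84,"gripper": 1},{"slide": [-0.109,0.167,-0.02],"yaw": 0.84,"gripper": 1},{"slide": [-0.109,0.167,-0.03],"yaw": 0.84,"gripper": 1}])

```text
time_s: 8.45
ee_pos: [0.529, 0.3895, 0.0974]
eef_rot: [-3.14, 0.002, 1.135]
force: [0.0, 0.1, -0.1]
grip_width: 0.0941
```

```bash
python3 snap.py wrist w2; python3 - <<'E'
from h import *; from station import imaging
c=imaging.camera("top"); print(disc(c,(191,153),24,.016), ); cv2.imwrite("pics/t2.png",cv2.resize(c["color"][100:260,100:320,::-1],None,fx=3,fy=3))
E
```

```text
[0.52875207 0.38917787 0.09626944] [-3.13961442  0.00324324  1.13544709] 0.09411698649198592 [-0.17328478 -0.73049209 -1.39875991]
[array([0.6384, 0.2234]), array([0.115 , 0.1153]), array([0.638 , 0.2234]), 0.1181]
```

View pics/w2.png

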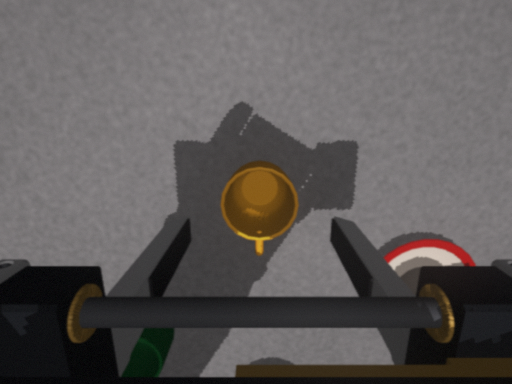

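The yellow cup (260,203) is centred between the fingers with its handle straight down, clear of both of them.

>>> arm_command(increments=[{"slide": [0.001,0,-0.02],"yaw": 0,"gripper": 1},{"slide": [0.001,0,-0.045],"yaw": 0,"gripper": 1},{"slide": [0.001,0,-0.065],"yaw": 0,"gripper": 1},{"slide": [0.001,0,-0.074],"yaw": 0,"gripper": 1},{"slide": [0.001,0,-0.074],"yaw": 0,"gripper": 1},{"slide": [0.001,0,-0.074],"yaw": 0,"gripper": 0.5},{"slide": [0.001,0,-0.074],"yaw": 0,"gripper": 0.5},{"slide": [0.001,0,-0.074],"yaw": 0,"gripper": 0.5}])

```text
time_s: 9.55
ee_pos: [0.5305, 0.3904, 0.0259]
eef_rot: [3.141, -0.001, 1.139]
force: [0.0, -0.2, -0.6]
grip_width: 0.0671
```

>>> arm_command(increments=[{"slide": [0,0,0],"yaw": 0,"gripper": 0.5},{"slide": [0,0,0],"yaw": 0,"gripper": 0.5},{"slide": [0,0,0],"yaw": 0,"gripper": 0.5}])

```text
time_s: 9.93
ee_pos: [0.5304, 0.3904, 0.0257]
eef_rot: [3.142, -0.0, 1.139]
force: [-1.8, 0.1, 2.2]
grip_width: 0.0609
```

>>> arm_command(increments=[{"slide": [0,0,0.03],"yaw": 0,"gripper": 0.5},{"slide": [0,0,0.07],"yaw": 0,"gripper": 0.5},{"slide": [-0.002,-0.01,0.1],"yaw": 0,"gripper": 0.5},{"slide": [-0.007,-0.04,0.11],"yaw": 0,"gripper": 0.5},{"slide": [-0.015,-0.085,0.11],"yaw": 0,"gripper": 0.5},{"slide": [-0.023,-0.135,0.11],"yaw": 0,"gripper": 0.5},{"slide": [-0.031,-0.185,0.11],"yaw": 0,"gripper": 0.5},{"slide": [-0.04,-0.235,0.11],"yaw": 0,"gripper": 0.5}])

```text
time_s: 10.92
ee_pos: [0.4899, 0.1536, 0.1353]
eef_rot: [3.141, 0.0, 1.139]
force: [2.1, -0.2, -0.3]
grip_width: 0.0608
```

>>> arm_command(increments=[{"slide": [-0.008,-0.05,0],"yaw": 0,"gripper": 0.5},{"slide": [-0.017,-0.1,0],"yaw": 0,"gripper": 0.5},{"slide": [-0.025,-0.15,0],"yaw": 0,"gripper": 0.5},{"slide": [-0.034,-0.2,0],"yaw": 0,"gripper": 0.5},{"slide": [-0.042,-0.25,0],"yaw": 0,"gripper": 0.5},{"slide": [-0.05,-0.295,0],"yaw": 0,"gripper": 0.5},{"slide": [-0.055,-0.324,-0.02],"yaw": 0,"gripper": 0.5},{"slide": [-0.055,-0.324,-0.04],"yaw": 0,"gripper": 0.5}])

```text
time_s: 11.92
ee_pos: [0.4349, -0.1706, 0.0949]
eef_rot: [3.141, 0.0, 1.136]
force: [0.0, 0.9, -1.1]
grip_width: 0.0611
```

>>> arm_command(increments=[{"slide": [0,0,-0.02],"yaw": 0,"gripper": 0.5},{"slide": [0,0,-0.04],"yaw": 0,"gripper": 0.5},{"slide": [0,0,-0.055],"yaw": 0,"gripper": 0.5},{"slide": [0,0,-0.06],"yaw": 0,"gripper": 0.5},{"slide": [0,0,-0.062],"yaw": 0,"gripper": 0.5},{"slide": [0,0,-0.063],"yaw": 0,"gripper": 0.5},{"slide": [0,0,-0.064],"yaw": 0,"gripper": 0.5},{"slide": [0,0,-0.064],"yaw": 0,"gripper": 0.5}])

```text
time_s: 12.92
ee_pos: [0.4354, -0.1688, 0.0316]
eef_rot: [3.141, 0.0, 1.139]
force: [0.0, 0.0, -0.7]
grip_width: 0.0613
```

>>> arm_command(increments=[{"slide": [0,0,-0.001],"yaw": 0,"gripper": 0.5},{"slide": [0,0,-0.0015],"yaw": 0,"gripper": 0.5},{"slide": [0,0,-0.0015],"yaw": 0,"gripper": 0.5}])

```text
time_s: 13.3
ee_pos: [0.4355, -0.1688, 0.0305]
eef_rot: [3.141, 0.0, 1.139]
force: [-3.2, 1.4, 9.5]
grip_width: 0.0607
```

>>> arm_command(increments=[{"slide": [0,0,0],"yaw": 0,"gripper": 0.7},{"slide": [0,0,0],"yaw": 0,"gripper": 0.85},{"slide": [0,0,0],"yaw": 0,"gripper": 1},{"slide": [0,0,0],"yaw": 0,"gripper": 1},{"slide": [0,0,0.02],"yaw": 0,"gripper": 1},{"slide": [0,0,0.05],"yaw": 0,"gripper": 1},{"slide": [0,0,0.08],"yaw": 0,"gripper": 1},{"slide": [0,0,0.1],"yaw": 0,"gripper": 1}])

```text
time_s: 14.3
ee_pos: [0.4356, -0.1688, 0.1313]
eef_rot: [3.14, -0.0, 1.139]
force: [-0.1, -0.3, -0.8]
grip_width: 0.0939
```

>>> arm_command(increments=[{"slide": [0.03,-0.011,0],"yaw": -0.16,"gripper": 1},{"slide": [0.06,-0.022,0],"yaw": -0.32,"gripper": 1},{"slide": [0.09,-0.034,0],"yaw": -0.48,"gripper": 1},{"slide": [0.12,-0.045,0],"yaw": -0.64,"gripper": 1},{"slide": [0.15,-0.056,0],"yaw": -0.8,"gripper": 1},{"slide": [0.17,-0.064,0],"yaw": -0.96,"gripper": 1},{"slide": [0.1865,-0.07,-0.01],"yaw": -1.12,"gripper": 1},{"slide": [0.1865,-0.07,-0.02],"yaw": -1.25,"gripper": 1}])

```text
time_s: 15.3
ee_pos: [0.6224, -0.239, 0.109]
eef_rot: [-3.141, 0.0, -0.116]
force: [-0.6, 0.3, -0.1]
grip_width: 0.0942
```

```bash
python3 snap.py wrist w3
```

```text
[ 0.62150548 -0.23860451  0.1075094 ] [-3.14083511e+00  2.48422632e-03 -1.21934347e-01] 0.09418062700033131 [ 0.06073124  0.84800119 -0.91072429]
```

View pics/w3.png

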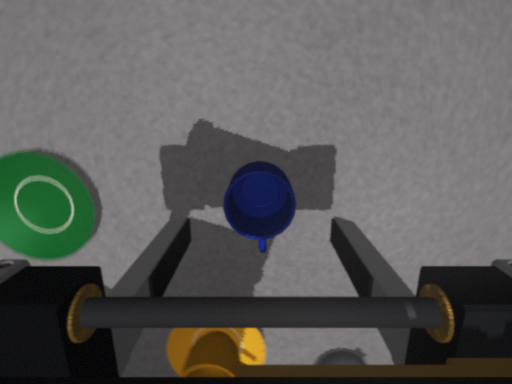

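The blue cup (260,201) is centred and its handle points down. The yellow cup stands in its saucer at lower left.

>>> arm_command(increments=[{"slide": [0,0,-0.02],"yaw": 0,"gripper": 1},{"slide": [0,0,-0.045],"yaw": 0,"gripper": 1},{"slide": [0,0,-0.07],"yaw": 0,"gripper": 1},{"slide": [0,0,-0.08],"yaw": 0,"gripper": 1},{"slide": [0,0,-0.085],"yaw": 0,"gripper": 1},{"slide": [0,0,-0.085],"yaw": 0,"gripper": 1},{"slide": [0,0,-0.085],"yaw": 0,"gripper": 0.5},{"slide": [0,0,-0.085],"yaw": 0,"gripper": 0.5}])

```text
time_s: 16.35
ee_pos: [0.6221, -0.2389, 0.0256]
eef_rot: [3.141, -0.001, -0.111]
force: [-0.1, -0.2, -0.0]
grip_width: 0.0773
```

>>> arm_command(increments=[{"slide": [0,0,0],"yaw": 0,"gripper": 0.5},{"slide": [0,0,0],"yaw": 0,"gripper": 0.5},{"slide": [0,0,0],"yaw": 0,"gripper": 0.5},{"slide": [0,0,0],"yaw": 0,"gripper": 0.5}])

```text
time_s: 16.85
ee_pos: [0.622, -0.2387, 0.0251]
eef_rot: [3.142, -0.0, -0.111]
force: [-0.5, 0.3, 1.9]
grip_width: 0.0611
```

>>> arm_command(increments=[{"slide": [0,0,0.03],"yaw": 0,"gripper": 0.5},{"slide": [0,0,0.07],"yaw": 0,"gripper": 0.5},{"slide": [-0.01,0.015,0.1],"yaw": 0,"gripper": 0.5},{"slide": [-0.034,0.054,0.11],"yaw": 0,"gripper": 0.5},{"slide": [-0.061,0.097,0.11],"yaw": 0,"gripper": 0.5},{"slide": [-0.088,0.14,0.11],"yaw": 0,"gripper": 0.5},{"slide": [-0.115,0.182,0.11],"yaw": 0,"gripper": 0.5},{"slide": [-0.134,0.212,0.1],"yaw": 0,"gripper": 0.5}])

```text
time_s: 17.85
ee_pos: [0.4869, -0.0254, 0.1253]
eef_rot: [3.142, -0.001, -0.111]
force: [0.2, 0.8, -1.0]
grip_width: 0.061
```

>>> arm_command(increments=[{"slide": [-0.0065,0.0105,-0.02],"yaw": 0,"gripper": 0.5},{"slide": [-0.0065,0.0105,-0.045],"yaw": 0,"gripper": 0.5},{"slide": [-0.0065,0.0105,-0.065],"yaw": 0,"gripper": 0.5},{"slide": [-0.0065,0.0105,-0.08],"yaw": 0,"gripper": 0.5},{"slide": [-0.0065,0.0105,-0.088],"yaw": 0,"gripper": 0.5},{"slide": [-0.0065,0.0105,-0.092],"yaw": 0,"gripper": 0.5},{"slide": [-0.0065,0.0105,-0.093],"yaw": 0,"gripper": 0.5},{"slide": [-0.0065,0.0105,-0.093],"yaw": 0,"gripper": 0.5}])

```text
time_s: 18.85
ee_pos: [0.4816, -0.0163, 0.0323]
eef_rot: [-3.142, -0.001, -0.111]
force: [0.2, 0.3, -0.9]
grip_width: 0.061
```

>>> arm_command(increments=[{"slide": [0,0,-0.001],"yaw": 0,"gripper": 0.5},{"slide": [0,0,-0.002],"yaw": 0,"gripper": 0.5},{"slide": [0,0,-0.002],"yaw": 0,"gripper": 0.5}])

```text
time_s: 19.23
ee_pos: [0.4815, -0.0163, 0.0301]
eef_rot: [3.142, -0.0, -0.111]
force: [0.8, -0.4, 0.1]
grip_width: 0.0608
```

>>> arm_command(increments=[{"slide": [0,0,0],"yaw": 0,"gripper": 0.7},{"slide": [0,0,0],"yaw": 0,"gripper": 0.85},{"slide": [0,0,0],"yaw": 0,"gripper": 1},{"slide": [0,0,0],"yaw": 0,"gripper": 1},{"slide": [0,0,0.02],"yaw": 0,"gripper": 1},{"slide": [0,0,0.05],"yaw": 0,"gripper": 1},{"slide": [0,0,0.08],"yaw": 0,"gripper": 1},{"slide": [0,0,0.1],"yaw": 0,"gripper": 1}])

```text
time_s: 20.23
ee_pos: [0.4816, -0.0163, 0.1313]
eef_rot: [-3.142, -0.001, -0.111]
force: [0.0, -0.7, 0.8]
grip_width: 0.094
```

>>> arm_command(increments=[{"slide": [-0.008,0.02,0],"yaw": 0.17,"gripper": 1},{"slide": [-0.016,0.04,0],"yaw": 0.34,"gripper": 1},{"slide": [-0.024,0.06,0],"yaw": 0.51,"gripper": 1},{"slide": [-0.032,0.08,0],"yaw": 0.68,"gripper": 1},{"slide": [-0.04,0.1,0],"yaw": 0.85,"gripper": 1},{"slide": [-0.048,0.12,0],"yaw": 1.02,"gripper": 1},{"slide": [-0.056,0.14,0],"yaw": 1.19,"gripper": 1},{"slide": [-0.064,0.16,0],"yaw": 1.36,"gripper": 1}])

```text
time_s: 21.22
ee_pos: [0.417, 0.1444, 0.13]
eef_rot: [3.142, -0.0, 1.254]
force: [0.5, 0.3, 0.4]
grip_width: 0.0942
```

>>> arm_command(increments=[{"slide": [-0.009,0.022,0],"yaw": 0.17,"gripper": 1},{"slide": [-0.018,0.044,0],"yaw": 0.34,"gripper": 1},{"slide": [-0.027,0.066,0],"yaw": 0.51,"gripper": 1},{"slide": [-0.036,0.088,0],"yaw": 0.68,"gripper": 1},{"slide": [-0.045,0.11,0],"yaw": 0.85,"gripper": 1},{"slide": [-0.054,0.132,0],"yaw": 1.02,"gripper": 1},{"slide": [-0.065,0.1565,-0.01],"yaw": 1.18,"gripper": 1},{"slide": [-0.065,0.1565,-0.02],"yaw": 1.2,"gripper": 1}])

```text
time_s: 22.22
ee_pos: [0.3518, 0.3011, 0.1096]
eef_rot: [3.141, 0.0, 2.452]
force: [0.0, 0.1, -1.4]
grip_width: 0.0941
```

```bash
python3 snap.py wrist w4
```

```text
[0.35169179 0.29994707 0.10824646] [-3.13970268e+00 -3.58754672e-04  2.44971557e+00] 0.09431163371615119 [-0.53375105 -0.13004097 -1.69366372]
```

View pics/w4.png

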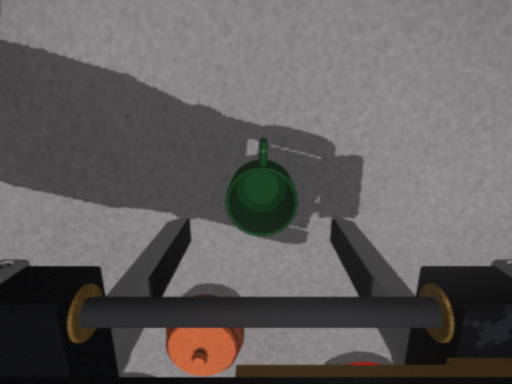

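The green cup (262,200) is centred and its handle points up. The bowl at lower left is clear of the fingers.

>>> arm_command(increments=[{"slide": [0,0,-0.02],"yaw": 0,"gripper": 1},{"slide": [0,0,-0.045],"yaw": 0,"gripper": 1},{"slide": [0,0,-0.07],"yaw": 0,"gripper": 1},{"slide": [0,0,-0.08],"yaw": 0,"gripper": 1},{"slide": [0,0,-0.085],"yaw": 0,"gripper": 1},{"slide": [0,0,-0.085],"yaw": 0,"gripper": 1},{"slide": [0,0,-0.085],"yaw": 0,"gripper": 0.5},{"slide": [0,0,-0.085],"yaw": 0,"gripper": 0.5}])

```text
time_s: 23.28
ee_pos: [0.3525, 0.3004, 0.0254]
eef_rot: [3.141, 0.0, 2.449]
force: [1.0, 0.2, -0.6]
grip_width: 0.0777
```

>>> arm_command(increments=[{"slide": [0,0,0],"yaw": 0,"gripper": 0.5},{"slide": [0,0,0],"yaw": 0,"gripper": 0.5},{"slide": [0,0,0],"yaw": 0,"gripper": 0.5},{"slide": [0,0,0],"yaw": 0,"gripper": 0.5}])

```text
time_s: 23.78
ee_pos: [0.3525, 0.3003, 0.0251]
eef_rot: [3.141, 0.0, 2.449]
force: [-0.5, 0.6, 3.1]
grip_width: 0.0609
```

>>> arm_command(increments=[{"slide": [0,0,0.03],"yaw": 0,"gripper": 0.5},{"slide": [0,0,0.08],"yaw": 0,"gripper": 0.5},{"slide": [0.01,-0.011,0.11],"yaw": 0,"gripper": 0.5},{"slide": [0.035,-0.04,0.115],"yaw": 0,"gripper": 0.5},{"slide": [0.065,-0.074,0.115],"yaw": 0,"gripper": 0.5},{"slide": [0.098,-0.112,0.115],"yaw": 0,"gripper": 0.5},{"slide": [0.131,-0.149,0.115],"yaw": 0,"gripper": 0.5},{"slide": [0.164,-0.187,0.115],"yaw": 0,"gripper": 0.5}])

```text
time_s: 24.78
ee_pos: [0.5171, 0.1119, 0.1397]
eef_rot: [-3.141, -0.0, 2.449]
force: [-0.3, 0.4, -1.3]
grip_width: 0.0602
```

>>> arm_command(increments=[{"slide": [0.033,-0.037,0],"yaw": 0,"gripper": 0.5},{"slide": [0.066,-0.075,0],"yaw": 0,"gripper": 0.5},{"slide": [0.095,-0.108,0],"yaw": 0,"gripper": 0.5},{"slide": [0.1135,-0.129,0],"yaw": 0,"gripper": 0.5},{"slide": [0.1135,-0.129,-0.02],"yaw": 0,"gripper": 0.5},{"slide": [0.1135,-0.129,-0.045],"yaw": 0,"gripper": 0.5},{"slide": [0.1135,-0.129,-0.065],"yaw": 0,"gripper": 0.5},{"slide": [0.1135,-0.129,-0.08],"yaw": 0,"gripper": 0.5}])

```text
time_s: 25.78
ee_pos: [0.6296, -0.0157, 0.0587]
eef_rot: [-3.141, -0.001, 2.449]
force: [0.7, -0.5, -0.8]
grip_width: 0.06
```

>>> arm_command(increments=[{"slide": [0,0,-0.015],"yaw": 0,"gripper": 0.5},{"slide": [0,0,-0.023],"yaw": 0,"gripper": 0.5},{"slide": [0,0,-0.027],"yaw": 0,"gripper": 0.5},{"slide": [0,0,-0.028],"yaw": 0,"gripper": 0.5},{"slide": [0,0,-0.029],"yaw": 0,"gripper": 0.5},{"slide": [0,0,-0.03],"yaw": 0,"gripper": 0.5},{"slide": [0,0,-0.03],"yaw": 0,"gripper": 0.5},{"slide": [0,0,-0.03],"yaw": 0,"gripper": 0.5}])

```text
time_s: 26.78
ee_pos: [0.63, -0.0158, 0.0302]
eef_rot: [3.141, 0.0, 2.449]
force: [-0.3, -0.4, 0.4]
grip_width: 0.0605
```

>>> arm_command(increments=[{"slide": [0,0,-0.0005],"yaw": 0,"gripper": 0.5},{"slide": [0,0,-0.0005],"yaw": 0,"gripper": 0.5},{"slide": [0,0,-0.0005],"yaw": 0,"gripper": 0.5}])

```text
time_s: 27.15
ee_pos: [0.63, -0.0158, 0.0301]
eef_rot: [3.141, 0.001, 2.449]
force: [-2.2, 1.0, 5.5]
grip_width: 0.0609
```

>>> arm_command(increments=[{"slide": [0,0,0],"yaw": 0,"gripper": 0.7},{"slide": [0,0,0],"yaw": 0,"gripper": 0.85},{"slide": [0,0,0],"yaw": 0,"gripper": 1},{"slide": [0,0,0],"yaw": 0,"gripper": 1},{"slide": [0,0,0.02],"yaw": 0,"gripper": 1},{"slide": [0,0,0.06],"yaw": 0,"gripper": 1},{"slide": [0,0,0.11],"yaw": 0,"gripper": 1},{"slide": [0,0,0.16],"yaw": 0,"gripper": 1}])

```text
time_s: 28.15
ee_pos: [0.6297, -0.0158, 0.1927]
eef_rot: [3.141, 0.001, 2.449]
force: [0.9, 0.0, -0.2]
grip_width: 0.0941
```

>>> arm_command(increments=[{"slide": [-0.03,-0.05,0.02],"yaw": 0,"gripper": 1},{"slide": [-0.06,-0.1,0.03],"yaw": 0,"gripper": 1},{"slide": [-0.09,-0.15,0.03],"yaw": 0,"gripper": 1},{"slide": [-0.12,-0.2,0.03],"yaw": 0,"gripper": 1},{"slide": [-0.15,-0.25,0.03],"yaw": 0,"gripper": 1},{"slide": [-0.18,-0.3,0.03],"yaw": 0,"gripper": 1},{"slide": [-0.22,-0.34,0.03],"yaw": 0,"gripper": 1},{"slide": [-0.26,-0.38,0.03],"yaw": 0,"gripper": 1}])

```text
time_s: 29.15
ee_pos: [0.3684, -0.3969, 0.221]
eef_rot: [-3.141, 0.002, 2.449]
force: [0.5, -0.1, -1.1]
grip_width: 0.0937
```

>>> arm_command(increments=[{"slide": [-0.04,-0.03,0],"yaw": 0,"gripper": 1},{"slide": [-0.08,-0.06,0],"yaw": 0,"gripper": 1},{"slide": [-0.12,-0.08,0],"yaw": 0,"gripper": 1},{"slide": [-0.16,-0.1,0],"yaw": 0,"gripper": 1},{"slide": [-0.19,-0.11,0],"yaw": 0,"gripper": 1},{"slide": [-0.19,-0.11,0],"yaw": 0,"gripper": 1}])

```text
time_s: 29.9
ee_pos: [0.1783, -0.5063, 0.2208]
eef_rot: [-3.141, 0.001, 2.446]
force: [0.6, 0.7, 0.6]
grip_width: 0.0939
```

```bash
python3 - <<'E'
from h import *; from station import imaging
for n in("top","side"):
    c=imaging.camera(n); im=c["color"][100:270,150:460] if n=="top" else c["color"][100:350,100:400]
    cv2.imwrite(f"pics/{n}9.png",cv2.resize(im[...,::-1],None,fx=2.4,fy=2.4))
E
```

```text
(no output)
```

View pics/top9.png

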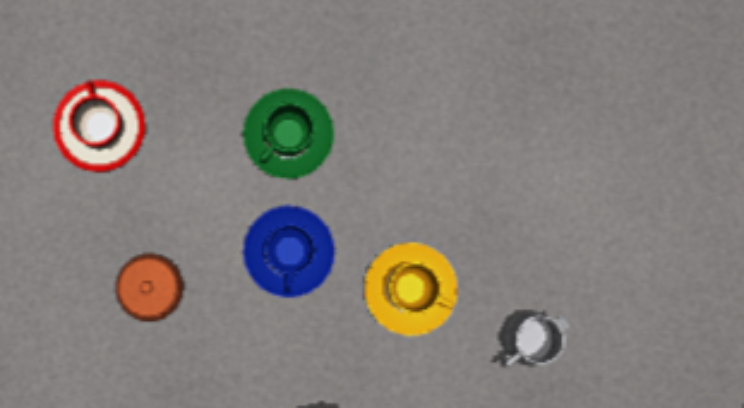

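View pics/side9.png

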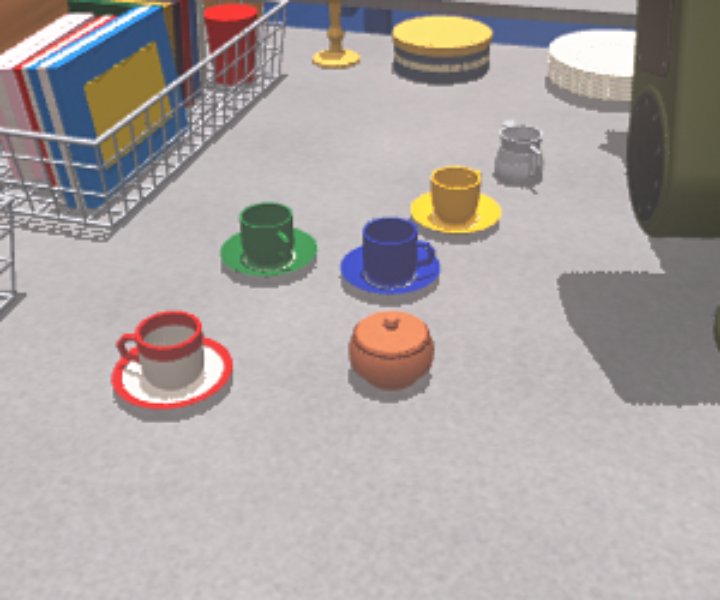

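Both views show each cup upright in the well of its own saucer, and the jug and bowl look undisturbed. In the top crop the rims are only 1–3 px off the saucer centres, e.g. white cup (97,123) against saucer (100,126).

```bash
python3 -c "
from station import job; print(job.hand_in())"
```

```text
the job is handed in; nothing more can be done
None
```

I put all four cups back on the saucers of their own colour and handed the job in at about 30 s of the 102 s allowed. Each cup was gripped from the outside at 15 N, lowered until the force reading showed contact (or the expected height for blue), and only then let go.

- **Placing:** at each release the gripper was within about 1 mm of the saucer centre I had measured in the first top view. I did not re-measure each cup's offset from its saucer afterwards; I only judged it from the pictures.
- **Final views:** the top and side pictures show all four cups upright in their wells with the saucers flat. The milk jug and sugar bowl are standing and look unmoved, and the arm is clear of everything.
- **Failed checks:**
  - My script to measure the jug and bowl positions crashed at the jug, so I estimated both by eye from the pictures; the arm stayed clear of them.
  - One arm command was refused because its rows had no yaw value; nothing moved, and I sent it again.
  - For blue, the force reading at release was near zero, so it did not confirm contact as it did for the other three. The height did match, and the cup looks seated.

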